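# Hang the T-handle wrench inside the bench cabinet

## Task

Lift the taller of the two T-handle socket wrenches out of the wooden tool block and hang it by its cross bar on the empty two-pronged hook inside the grey steel cabinet, going in through the opening in the cabinet's top without touching the rim of that opening. Lower it gently onto the prongs, do not let it drop. Leave the short T-handle wrench standing where it is.

Things in the scene. Friction and masses are not known exactly. Their poses are not given: they have to be found in the camera images.
- tall_tee: Tall steel T-handle socket wrench, 0.22 kg, upright in a wooden block. Level bar 14 mm thick, 130 long; flat-sided hub mid-bar, 30 mm along the bar, 22 across, 20 high; 10 mm shaft, 18 mm socket. Origin: bar centre, first 132 mm above the bench, highest in the block; foot 120 mm below it, 38 mm deep in a loose hole. x along bar, y across hub's flats (grip), z up. Held by the hub it hangs plumb.
- short_tee: Short T-handle wrench in another hole: bar 14 mm thick, 90 long, 92 mm above the bench, foot 80 mm below; origin and axes as the tall one. Leave it. Block: 90 x 250 x 50 mm high, three 22 mm holes in a row 85 mm apart along its length; which tool stands in which hole varies. Third tool: straight nut driver with black grip, 103 mm high.
- hook_seat (a point): Hook seat: where the wrench's bar centre rests; under the opening's centre, 35 mm below the rim's top, 150 mm above the bench. Two level 8 mm steel prongs, centres at x = -38 and +38 mm, tops 7 mm below this point, run along y from the wall (y = 104 mm) to upturned tips (y = -38 mm, 16 mm above the prong tops). Bar lies along x (either way) on both, shaft between. z up. Floor 144 mm below.
- rim: Rim of the top opening of a grey steel cabinet (240 x 220 x 185 mm high, fixed, lid folded down outside): flat frame 6 mm thick, opening 180 mm along x, 150 mm along y. Origin: opening's centre, level with the rim's upper face, 185 mm above the bench. Axes parallel to the hook seat's. Not to be touched. Only the fingers need go in.

How it is judged:
By the outcome, as a careful person would: the job done as asked, in the order asked, and still so for the second after the job is handed in, with the robot touching nothing.
It also fails if it takes over 45 s, if anything falls off the work surface, if the arm or the gripper's body presses on something with over 40 N, if the wrist force passes 120 N, or if a joint passes its speed limit or range.

## Robot

A 6-joint arm with a two-finger parallel gripper is mounted at the origin on the work surface. World frame = base frame: x ahead of the robot, y to its left, z up, the work surface at z = 0. Lengths are in m, angles in degrees, forces in N, time in s.
With the tool pointing down it reaches from about 0.4 to 0.825 m from the base axis. Payload 7 kg.
Tool frame: the origin (TCP) lies between the finger pads; the fingertips stand 25 mm ahead of it and the grasp point (between the pads) lies 6 mm ahead of it; z points along the fingers, y is the line along which they close (so a half turn about z gives the same grasp; the last joint's range is limited). The gripper opens to 88 mm and grips with 3 to 60 N. Pads are 19 mm wide; open, the fingers measure 130 mm over their backs; the gripper's body (78 mm by 193 mm) begins 47 mm behind the grasp point.
Start: joints at [88.356, 20.546, 0.682, 0, -70.136, -16.507], TCP at [0.21, 0.641, 0.252] pointing down, gripper open.
Joint ranges: [-176.03, 176.03], [-82.01, 121.73], [-58.28, 71.71], [-173.87, 95.51], [-174.79, -0.11], [-173.66, 173.66]. Speed limits (degrees/s): [136.94, 136.94, 172.46, 180, 180, 180].

## Interface

Orientations are given as [roll, pitch, yaw] about the fixed x, y, z axes, in that order (R = Rz(yaw) Ry(pitch) Rx(roll)).
In Python, from plant import ctrl, optics, get_obs, close_job gives the robot as it stands (ctrl), with the cameras (optics), the readings as plain functions and the job as plain functions.
- The arm moves only by the tool drive_effector, called after ">>>" as a command line: name --argument value ..., lists and objects as JSON in quotes. Schema: {"type":"object","properties":{"plan":{"type":"object","properties":{"x":{"type":"array","items":{"type":"number"},"minItems":1,"maxItems":8},"y":{"type":"array","items":{"type":"number"},"minItems":1,"maxItems":8},"z":{"type":"array","items":{"type":"number"},"minItems":1,"maxItems":8},"turn":{"type":"array","items":{"type":"number"},"minItems":1,"maxItems":8},"finger_gap":{"type":"array","items":{"type":"number"},"minItems":1,"maxItems":8}},"additionalProperties":false,"required":["x","y","z","turn","finger_gap"]},"only":{"type":"string"},"quiet":{"type":"boolean"},"lines":{"type":"string"}},"required":["plan"],"additionalProperties":false}. plan is an object with one list for each field, all of the same length, 1 to 8, a row being the entries at one place: x, y, z (the shift in fractions of the full range, 1 being 0.4 m), turn (a turn about the tool's z in shares of pi/2 rad (1.0 is pi/2 rad)), finger_gap (the finger opening in m); each row is the pose to reach, as a shift and turn from the pose commanded when the call began, along the tool's axes at that moment; what a row does not reach only later rows make up. A row lasts 1/8 s, in which the tool goes at most 0.0625 m and 10.7 degrees, less where a joint would pass 70% of its speed; a pose out of reach is approached as far as the arm can. The fingers move at their own pace and stop on an object; the grip force is fixed at half the most. Time passes only in rows, so rows that do not move let the fingers close. The tool returns the time, the measured TCP pose, the force, the opening and the grip force at its end. only (a regular expression) keeps the lines of the reply that match it, lines (a string "A,B") keeps lines A to B, and quiet returns only ok. No shift or turn number may pass 1 either way. Input that does not fit is refused with a message, and nothing moves.
- get_obs(): the state, without advancing time (a new reading comes with each control period).
- optics.snapshot(name): name is "scene" or "top"; returns a dict with "frame" (480x640x3 uint8, red, green, blue), "z_map" (480x640 float32, m along the optical axis (not along the pixel's ray), 0 where there is no reading), "fovy" (degrees; the focal length in pixels is half the picture's height over the tangent of half this angle, whatever the lens; pixels are square), "cx", "cy" (the principal point, pixels), "k1" (the pictures are not rectified: a ray, as slopes to the right and down, at radius r is drawn at 1 + k1 r^2 times it, then the intrinsics apply), "R" (3x3) and "t" (3): a world point X has camera coordinates R X + t. Camera axes: x right, y down, z forward; pixel columns grow to the right and rows downward; lengths in m; the calibration is good to about 2 mm. A picture is of the moment at which its call begins.
- close_job(): hands the job in; it is judged then, once.
The state is a dict: "clock": time; "joint_pos": joint angles; "qvel": joint speeds; "tau": joint torques, N m; "tool_pos": TCP position; "orientation": TCP orientation; "force": force on the tool from outside, world axes, zero at the start; "moment": the same for the moment, N m; "opening": finger opening in m; "gripper_force": force on a finger pad.
Only numpy, scipy, OpenCV 4.12 (cv2) and the standard library are available. Lean on these libraries where they do the work, as an engineer would, in place of code of your own. Each camera call takes 0.05 s, during which the arm holds its last target. There are 200 camera calls.

## Working session

There is one attempt and no reset: what is moved stays moved. The work goes in short steps, Python scripts to look and compute and a tool call to move; the robot and the scene stay as the last step left them, time stands still between calls to the robot, and variables do not carry over. Pictures are saved under pics/ and viewed, at most 10 in all, crops included, and the job is handed in when it is done.

```bash
ls; mkdir -p pics; cat > h.py <<'E'
import numpy as np, cv2, pickle
from plant import ctrl, optics, get_obs, close_job
def snap(n):
    s=optics.snapshot(n); pickle.dump(s,open(f'{n}.pkl','wb')); return s
def world(s):
    "world point map from z_map"
    h,w=s['z_map'].shape; f=h/2/np.tan(np.radians(s['fovy']/2))
    K=np.array([[f,0,s['cx']],[0,f,s['cy']],[0,0,1.]])
    u,v=np.meshgrid(np.arange(w),np.arange(h))
    p=np.stack([u,v],-1).reshape(-1,1,2).astype(float)
    q=cv2.undistortPoints(p,K,np.array([s['k1'],0,0,0.]) ).reshape(h,w,2)
    z=s['z_map'][...,None]
    c=np.concatenate([q*z,z],-1)
    return (c-s['t'])@s['R']
E
python3 - <<'E'
from h import *
for n in ['scene','top']:
    s=snap(n); cv2.imwrite(f'pics/{n}0.png',s['frame'][...,::-1]); print({k:s[k] for k in s if k not in('frame','z_map')}, (s['z_map']==0).mean())
print(get_obs())
E
```

```text
pics
plant.py
{'fovy': 46.80851730423319, 'cx': 315.8433509635574, 'cy': 235.97846677792626, 'k1': 0.006780985453461963, 'R': array([[-0.87709383,  0.48024886,  0.00821319],
       [ 0.38701042,  0.71673039, -0.58010386],
       [-0.28448086, -0.50562693, -0.81450111]]), 't': array([ 0.43548125, -0.13030799,  1.49457739])} 0.003841145833333333
{'fovy': 49.91420666325328, 'cx': 322.4139830066049, 'cy': 240.92491779124174, 'k1': -0.08689433930358387, 'R': array([[ 0.02282754, -0.99964654, -0.01362736],
       [-0.99254829, -0.02102927, -0.12002362],
       [ 0.11969462,  0.01626566, -0.9926775 ]]), 't': array([0.0212181 , 0.53316394, 1.01584223])} 0.004153645833333333
{'clock': 0.1, 'joint_pos': array([ 8.83532104e+01,  2.05875522e+01,  6.38933687e-01, -1.69289420e-02,
       -7.01366669e+01, -1.65069661e+01]), 'qvel': array([-0.09538559, -0.11964517,  0.02751445,  0.13410816, -0.02010641,
        0.0759761 ]), 'tau': array([-1.43885976e-03, -5.84162807e+01,  2.93747270e+01,  7.01555640e+00,
        1.01020015e-02, -5.58214424e-05]), 'tool_pos': array([0.21020996, 0.64100802, 0.25071572]), 'orientation': array([ 1.79913707e+02, -8.97518344e-03, -1.81595129e+01]), 'force': array([ 0.42072189, -0.75800501,  0.0017092 ]), 'moment': array([ 0.01183187,  0.03098644, -0.05106136]), 'gripper_force': 0.0, 'opening': 0.08766607949418086}
```

View pics/scene0.png

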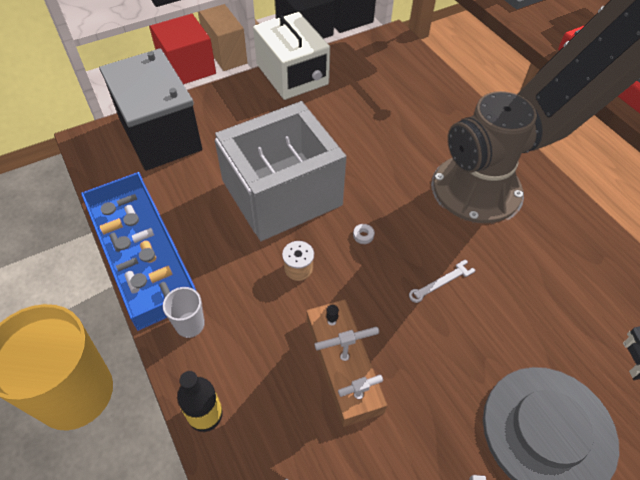

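View pics/top0.png

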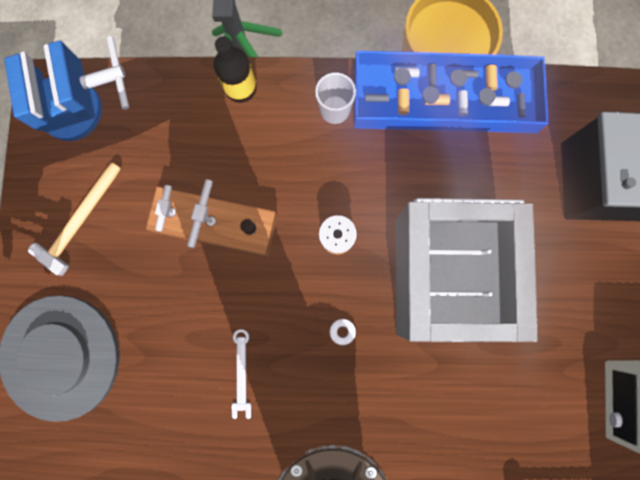

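The scene view shows the tall tee mid-block at (345,340), the short one at (360,387), and the cabinet with its two prongs at (275,155). In the top view the tall hub is at (200,213). The cabinet opening is centred near (472,272), with prongs at rows 252 and 294 and their tips on the right.

```bash
cat > m.py <<'E'
from h import *
def run(n):
    s=snap(n); W=world(s); fr=s['frame'].astype(int); sat=fr.max(2)-fr.min(2); X,Y,Z=W[...,0],W[...,1],W[...,2]
    def show(name,m):
        P=W[m]
        if len(P)<20: print(n,name,len(P)); return
        (cx,cy),(a,b),ang=r=cv2.minAreaRect(P[:,:2].astype(np.float32))
        B=cv2.boxPoints(r); e=max([B[1]-B[0],B[2]-B[1]],key=np.linalg.norm)
        print(n,name,len(P),'c',np.round([cx,cy],4),'size',np.round([a,b],4),'longdir',round(np.degrees(np.arctan2(e[1],e[0]))%180,2),'z med',np.round(np.median(P[:,2]),4),'mean',np.round(P.mean(0),4))
    def big(m):
        k,l,st,_=cv2.connectedComponentsWithStats(m.astype(np.uint8)); return l==1+np.argmax(st[1:,4])
    show('tall',big((Z>.118)&(Z<.155)&(abs(Y-.27)<.12)&(abs(X-.56)<.12)))
    show('short',big((Z>.080)&(Z<.110)&(abs(Y-.36)<.06)&(abs(X-.56)<.12)&(sat<40)))
    rim=big((Z>.178)&(Z<.195)&(abs(Y+.28)<.2)&(abs(X-.47)<.2)); show('rim outer',rim)
    c,hi=cv2.findContours(rim.astype(np.uint8),cv2.RETR_CCOMP,cv2.CHAIN_APPROX_NONE)
    holes=[q for q,h in zip(c,hi[0]) if h[3]>=0]; q=max(holes,key=cv2.contourArea)[:,0]
    hm=np.zeros(rim.shape,bool); hm[q[:,1],q[:,0]]=1; show('rim inner',hm&rim)
    ins=np.zeros(rim.shape,np.uint8); cv2.fillPoly(ins,[q.reshape(-1,1,2)],1)
    pm=(ins>0)&(Z>.130)&(Z<.175)&~rim
    k,l,st,_=cv2.connectedComponentsWithStats(pm.astype(np.uint8))
    for i in range(1,k):
        if st[i,4]>=20: show(f'prong{i}',l==i)
if __name__=='__main__':
    for n in('top','scene'): run(n)
E
python3 m.py
```

```text
top tall 586 c [0.5679 0.2607] size [0.0217 0.1288] longdir 166.68 z med 0.1395 mean [0.5649 0.2601 0.1393]
top short 413 c [0.5834 0.3438] size [0.0217 0.0903] longdir 171.07 z med 0.0997 mean [0.583  0.3428 0.0992]
top rim outer 9047 c [ 0.4712 -0.2305] size [0.2492 0.2219] longdir 0.24 z med 0.1858 mean [ 0.4711 -0.2292  0.1857]
top rim inner 378 c [ 0.4671 -0.2295] size [0.182  0.1552] longdir 0.58 z med 0.1851 mean [ 0.4664 -0.2292  0.1848]
top prong1 288 c [ 0.5063 -0.2164] size [0.0084 0.1048] longdir 90.6 z med 0.1434 mean [ 0.5059 -0.217   0.1443]
top prong2 278 c [ 0.43   -0.2175] size [0.0074 0.1075] longdir 90.88 z med 0.1435 mean [ 0.4296 -0.2162  0.1446]
scene tall 583 c [0.573  0.2602] size [0.0257 0.1294] longdir 171.67 z med 0.1374 mean [0.5743 0.2625 0.1369]
scene short 425 c [0.589  0.3445] size [0.0232 0.0907] longdir 173.53 z med 0.0979 mean [0.5904 0.3458 0.0976]
scene rim outer 3786 c [ 0.4755 -0.232 ] size [0.25   0.2267] longdir 0.64 z med 0.1845 mean [ 0.483  -0.2221  0.1844]
scene rim inner 211 c [ 0.4717 -0.2307] size [0.1857 0.159 ] longdir 0.63 z med 0.1834 mean [ 0.4739 -0.2297  0.1834]
scene prong1 383 c [ 0.4572 -0.3366] size [0.1892 0.0108] longdir 0.59 z med 0.1397 mean [ 0.459  -0.3364  0.1402]
scene prong8 94 c [ 0.434 -0.233] size [0.0096 0.0827] longdir 91.43 z med 0.1423 mean [ 0.4349 -0.2376  0.1442]
scene prong11 96 c [ 0.5103 -0.2323] size [0.0095 0.0827] longdir 91.07 z med 0.1429 mean [ 0.5107 -0.2349  0.1444]
```

```bash
python3 - <<'E'
from h import *
for n in('top','scene'):
    s=pickle.load(open(n+'.pkl','rb')); W=world(s); X,Y,Z=np.moveaxis(W,-1,0)
    for nm,c,z0,L in(('tall',(.570,.2605),.132,.065),):
        m=(Z>z0-.012)&(Z<z0+.02)&(abs(X-c[0])<.09)&(abs(Y-c[1])<.05); P=W[m]
        d=np.array([np.cos(np.radians(169)),np.sin(np.radians(169))])
        for _ in range(4):
            r=P[:,:2]-c; a=r@d; w=r@[-d[1],d[0]]
            k=(abs(a)>.02)&(abs(w)<.014)
            vx,vy,x0,y0=cv2.fitLine(P[k,:2].astype(np.float32),cv2.DIST_HUBER,0,.01,.01).ravel(); d=np.array([vx,vy]); 
            aa=(P[k,:2]-[x0,y0])@d; mid=np.array([x0,y0])+d*(np.percentile(aa,.5)+np.percentile(aa,99.5))/2; c=mid
        print(n,nm,np.round(mid,4),np.degrees(np.arctan2(vy,vx))%180,np.ptp(aa),np.median(P[k,2]))
    # block top
    fr=s['frame']; hsv=cv2.cvtColor(fr,cv2.COLOR_RGB2HSV)
    m=(abs(Z-.05)<.006)&(abs(X-.56)<.15)&(abs(Y-.26)<.17); r=cv2.minAreaRect(W[m][:,:2].astype(np.float32)); print('block',r)
    m=(abs(Z-.1)<.008)&(abs(X-.55)<.06)&(abs(Y-.18)<.05);print('nut',W[m].mean(0),m.sum())
E
```

```text
top tall [0.5672 0.2597] 167.81804 0.12877899080033411 0.13856312778175633
block ((0.5678457021713257, 0.2610657513141632), (0.25067150592803955, 0.09114709496498108), 79.30109405517578)
nut [0.55180045 0.17762798 0.10113997] 151
scene tall [0.5734 0.264 ] 167.59386 0.129731384961785 0.1361996155024042
block ((0.5720622539520264, 0.2603358030319214), (0.25426003336906433, 0.09166832268238068), 78.80093383789062)
nut [0.55647252 0.17749331 0.10002418] 123
```

```bash
cat > d.py <<'E'
import sys, numpy as np
from plant import ctrl, optics, get_obs, close_job
from scipy.spatial.transform import Rotation as R
x,y,z,yaw=map(float,sys.argv[1:5]); o=get_obs()
r=R.from_euler('xyz',o['orientation'],degrees=True); 
print('shift',np.round(r.inv().apply(np.array([x,y,z])-o['tool_pos']),4),'turn',round(o['orientation'][2]-yaw,2),'tcp',o['tool_pos'].round(4),o['orientation'].round(2),'F',o['force'].round(1),o['opening'],o['gripper_force'],o['clock'])
E
python3 d.py .5703 .2615 .25 -12.3
```

```text
shift [0.4604 0.2486 0.0013] turn -5.85 tcp [0.2102 0.6412 0.251 ] [ 1.7994e+02 -1.0000e-02 -1.8150e+01] F [ 0.2  0.2 -1.2] 0.08744035711021916 0.0 0.2
```

The rows are not in the units I measure in: shifts go in shares of 0.4 m and turns go in shares of pi/2 rad. I convert before sending: 0.4 m / 0.4 = 1, 0.35 m / 0.4 = 0.875, -5.8 degrees / 90 = -0.0644.

>>> drive_effector --plan '{"x": [0.125,0.25,0.375,0.5,0.625,0.75,0.875,1],"y": [0.0675,0.135,0.2025,0.27,0.3375,0.405,0.4725,0.54],"z": [0,0,0,0,0,0,0,0],"turn": [-0.0111,-0.0222,-0.0333,-0.0444,-0.0556,-0.0644,-0.0644,-0.0644],"finger_gap": [0.06,0.06,0.06,0.06,0.06,0.06,0.06,0.06]}'

```text
clock: 1.2
tool_pos: [0.5241, 0.31, 0.2516]
orientation: [-180.0, -0.0, -12.3]
force: [-0.0, 1.0, 0.3]
opening: 0.0601
gripper_force: 0.0
```

```bash
python3 d.py .5703 .2615 .25 -12.3
```

```text
shift [0.0555 0.0375 0.0016] turn -0.04 tcp [0.5241 0.31   0.2516] [-179.99   -0.    -12.34] F [-0.   1.   0.3] 0.06012816168754783 0.0 1.2
```

Scaled: 0.06 m / 0.4 = 0.15, 0.0555 m / 0.4 = 0.1388.

>>> drive_effector --plan '{"x": [0.075,0.1388,0.1388,0.1388],"y": [0.05,0.0938,0.0938,0.0938],"z": [0,0.05,0.15,0.15],"turn": [0,0,0,0],"finger_gap": [0.06,0.06,0.06,0.06]}'

```text
clock: 1.7
tool_pos: [0.5678, 0.2614, 0.1884]
orientation: [179.7, 0.3, -12.4]
force: [-1.3, -0.4, 0.1]
opening: 0.06
gripper_force: 0.0
```

```bash
python3 - <<'E'
from h import *
a=snap('scene')['frame'][270:450,250:450,::-1]; b=snap('top')['frame'][130:290,110:310,::-1]
cv2.imwrite('pics/c1.png',np.hstack([cv2.resize(a,(400,360)),cv2.resize(b,(400,360))]))
E
```

```text
(no output)
```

View pics/c1.png

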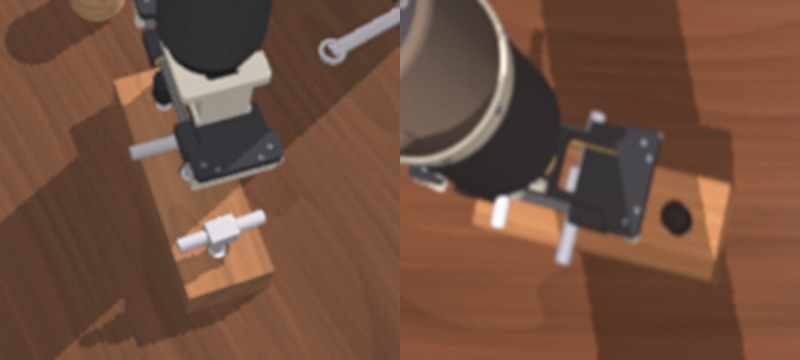

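The left crop shows the jaws straddling the bar, with the bar's end protruding at (150,150). In the right crop the bar leaves the gripper's footprint at (567,240), aligned with the tool, so I'll descend.

Scaled: 0.051 m / 0.4 = 0.1275, 0.04 m / 0.4 = 0.1.

>>> drive_effector --plan '{"x": [0,0,0,0,0,0],"y": [0,0,0,0,0,0],"z": [0,0.05,0.1,0.1275,0.1275,0.1275],"turn": [0,0,0,0,0,0],"finger_gap": [0.06,0.06,0.06,0.06,0.06,0.06]}'

```text
clock: 2.55
tool_pos: [0.5698, 0.2635, 0.1417]
orientation: [-179.9, -0.1, -12.3]
force: [0.0, 0.4, -0.1]
opening: 0.0602
gripper_force: 0.0
```

```bash
python3 d.py .5703 .2615 .138 -12.3
```

```text
shift [0.0009 0.0019 0.0037] turn -0.03 tcp [0.5698 0.2635 0.1417] [-1.7994e+02 -7.0000e-02 -1.2330e+01] F [ 0.   0.4 -0.1] 0.06018479566423309 0.0 2.55
```

Scaled: 0.0035 m / 0.4 = 0.0088, 0.002 m / 0.4 = 0.005.

>>> drive_effector --plan '{"x": [0.0025,0.0025,0.0025,0.0025,0.0025,0.0025,0.0025],"y": [0.005,0.005,0.005,0.005,0.005,0.005,0.005],"z": [0.0088,0.0088,0.0088,0.0088,0.0088,0.0088,0.0088],"turn": [0,0,0,0,0,0,0],"finger_gap": [0.06,0.04,0.01,0.01,0.01,0.01,0.01]}'

```text
clock: 3.42
tool_pos: [0.5698, 0.2608, 0.1371]
orientation: [180.0, -0.0, -12.3]
force: [0.6, -0.3, 0.6]
opening: 0.0216
gripper_force: 30.0
```

```bash
python3 d.py .5703 .2615 .138 -12.3
```

```text
shift [ 0.0003 -0.0007 -0.0009] turn -0.05 tcp [0.5698 0.2608 0.1371] [180.    -0.   -12.35] F [ 0.6 -0.3  0.6] 0.021583397072060855 29.99853640794754 3.425
```

Gripped on the hub at 21.6 mm. Next I lift it.

Scaled: -0.24 m / 0.4 = -0.6, -0.22 m / 0.4 = -0.55.

>>> drive_effector --plan '{"x": [0,0,0,0,0,0,0,0],"y": [0,0,0,0,0,0,0,0],"z": [-0.0375,-0.1,-0.1875,-0.275,-0.375,-0.475,-0.55,-0.6],"turn": [0,0,0,0,0,0,0,0],"finger_gap": [0.01,0.01,0.01,0.01,0.01,0.01,0.01,0.01]}'

```text
clock: 4.42
tool_pos: [0.5697, 0.2608, 0.3798]
orientation: [-179.9, -0.1, -12.3]
force: [0.7, 0.2, -2.9]
opening: 0.0219
gripper_force: 30.0
```

>>> drive_effector --plan '{"x": [0,0],"y": [0,0],"z": [0,0],"turn": [0,0],"finger_gap": [0.01,0.01]}'

```text
clock: 4.68
tool_pos: [0.5693, 0.2607, 0.3761]
orientation: [180.0, 0.1, -12.4]
force: [0.6, 1.0, -2.3]
opening: 0.022
gripper_force: 30.0
```

```bash
python3 - <<'E'
from h import *
import m
a=snap('scene')['frame'][200:450,250:500,::-1]; b=snap('top')['frame'][100:300,60:310,::-1]
cv2.imwrite('pics/c2.png',np.hstack([cv2.resize(a,(400,400)),cv2.resize(b,(400,400))]))
E
python3 d.py .4695 -.230 .36 0.6
```

```text
shift [0.0074 0.5006 0.0165] turn -12.95 tcp [0.5694 0.2606 0.3757] [ 1.7991e+02  9.0000e-02 -1.2350e+01] F [-0.4 -0.1 -2.4] 0.0217271128116053 29.998106360435486 4.775
```

View pics/c2.png

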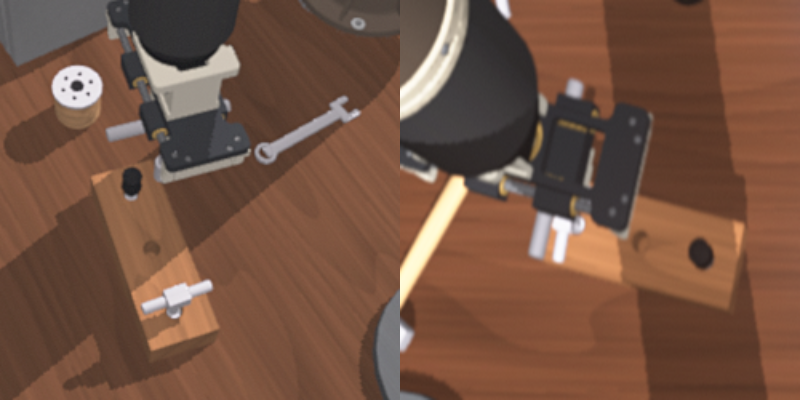

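The block's middle hole is empty at (150,247) in the left crop, the tall tee is held, and the short tee is untouched at (178,297). Now I carry it across.

Scaled: 0.38 m / 0.4 = 0.95, 0.33 m / 0.4 = 0.825, -13 degrees / 90 = -0.1444.

>>> drive_effector --plan '{"x": [0.0025,0.005,0.0075,0.01,0.0125,0.015,0.0175,0.0185],"y": [0.075,0.2,0.325,0.45,0.575,0.7,0.825,0.95],"z": [0,0,0,0,0,0,0,0],"turn": [0,-0.0333,-0.0667,-0.1,-0.1333,-0.1444,-0.1444,-0.1444],"finger_gap": [0.01,0.01,0.01,0.01,0.01,0.01,0.01,0.01]}'

```text
clock: 5.78
tool_pos: [0.4943, -0.1141, 0.3768]
orientation: [180.0, 0.0, 0.6]
force: [1.5, 0.2, -2.2]
opening: 0.0221
gripper_force: 30.0
```

```bash
python3 d.py .4695 -.230 .36 0.6
```

```text
shift [-0.0261  0.1156  0.0169] turn 0.04 tcp [ 0.4943 -0.1141  0.3768] [1.7999e+02 1.0000e-02 6.4000e-01] F [ 1.5  0.2 -2.2] 0.022145188617021753 29.99931424856186 5.775
```

Scaled: 0.1155 m / 0.4 = 0.2888, 0.105 m / 0.4 = 0.2625.

>>> drive_effector --plan '{"x": [-0.02,-0.045,-0.06,-0.065,-0.065,-0.065],"y": [0.1,0.2,0.2625,0.2888,0.2888,0.2888],"z": [0,0,0,0,0,0],"turn": [0,0,0,0,0,0],"finger_gap": [0.01,0.01,0.01,0.01,0.01,0.01]}'

```text
clock: 6.52
tool_pos: [0.4711, -0.2272, 0.3769]
orientation: [-180.0, 0.0, 0.7]
force: [-0.4, 0.5, -2.3]
opening: 0.0221
gripper_force: 30.0
```

```bash
python3 d.py .4695 -.230 .36 0.6; python3 - <<'E'
from h import *
a=snap('scene')['frame'][40:290,170:420,::-1]; b=snap('top')['frame'][150:400,350:600,::-1]
cv2.imwrite('pics/c3.png',np.hstack([cv2.resize(a,(400,400)),cv2.resize(b,(400,400))]))
E
```

```text
shift [-0.0016  0.0028  0.0169] turn 0.07 tcp [ 0.4711 -0.2272  0.3769] [-1.7999e+02  1.0000e-02  6.7000e-01] F [-0.4  0.5 -2.3] 0.02209948772188264 29.9981626868248 6.525
```

View pics/c3.png

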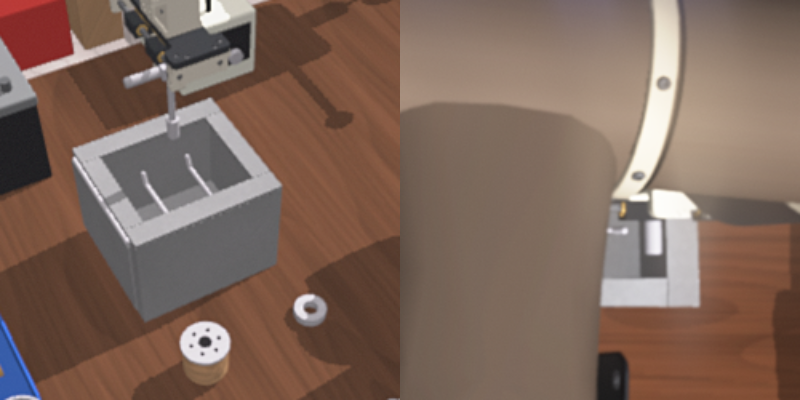

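The left crop shows the wrench hanging plumb above the opening, bar ends at (130,80) and (237,57), socket at (173,127), and both prongs visible. I'll measure the bar against the cabinet in that same view.

```bash
python3 - <<'E'
from h import *
s=pickle.load(open('scene.pkl','rb')); W=world(s); X,Y,Z=np.moveaxis(W,-1,0)
cam=-s['R'].T@s['t']; print('cam',cam)
o=get_obs()['tool_pos']
for e,(lo,hi) in {'near-x':(-.075,-.035),'far+x':(.035,.075)}.items():
    m=(abs(Z-.371)<.012)&(X-o[0]>lo)&(X-o[0]<hi)&(abs(Y-o[1])<.03); P=W[m]
    print(e,m.sum(),np.median(P,0).round(4),P.min(0).round(4),P.max(0).round(4))
for nm,a,b in (('shaft',.29,.35),('socket',.255,.275)):
    m=(Z>a)&(Z<b)&(abs(X-o[0])<.03)&(abs(Y-o[1])<.03); P=W[m]; print(nm,m.sum(),P.mean(0).round(4),P.min(0).round(4),P.max(0).round(4))
E
```

```text
return _methods._mean(a, axis=axis, dtype=dtype,
  ret = um.true_divide(
Traceback (most recent call last):
ValueError: zero-size array to reduction operation minimum which has no identity
```

```bash
python3 - <<'E'
from h import *
s=pickle.load(open('scene.pkl','rb')); W=world(s); X,Y,Z=np.moveaxis(W,-1,0)
o=get_obs()['tool_pos']
def p(nm,m):
    P=W[m]; print(nm,m.sum()); 
    if m.sum(): print(np.median(P,0).round(4),P.min(0).round(4),P.max(0).round(4))
for e,lo,hi in(('-x',-.075,-.035),('+x',.035,.075)): p(e,(abs(Z-.371)<.02)&(X-o[0]>lo)&(X-o[0]<hi)&(abs(Y-o[1])<.03))
p('shaft',(Z>.29)&(Z<.35)&(abs(X-o[0])<.03)&(abs(Y-o[1])<.03))
p('socket',(Z>.25)&(Z<.275)&(abs(X-o[0])<.03)&(abs(Y-o[1])<.03))
# pixel where bar end seen (crop 130,80 ->)
for u,v in((170+135*.625,40+78*.625),(170+237*.625,40+57*.625),(170+173*.625,40+127*.625)): print(W[int(v),int(u)].round(4))
E
```

```text
-x 0
+x 107
[ 0.5234 -0.2228  0.3761] [ 0.5064 -0.2321  0.3658] [ 0.5391 -0.2176  0.3816]
shaft 78
[ 0.4756 -0.2249  0.3144] [ 0.4696 -0.2339  0.2908] [ 0.4789 -0.2201  0.3418]
socket 59
[ 0.4776 -0.2217  0.2634] [ 0.4667 -0.231   0.2514] [ 0.4828 -0.2166  0.2747]
[ 0.5249 -0.2211  0.38  ]
[ 0.1892 -0.5487  0.0591]
[ 0.4754 -0.2205  0.2738]
```

```bash
python3 d.py .4688 -.230 .26 0.6
```

```text
shift [-0.0025  0.003   0.1171] turn 0.11 tcp [ 0.4713 -0.227   0.3771] [-1.7999e+02 -1.0000e-02  7.1000e-01] F [ 0.2  0.4 -3.1] 0.02183472486163706 29.998181462287903 6.625
```

>>> drive_effector --plan '{"x": [-0.005,-0.005,-0.005,-0.005,-0.005,-0.005,-0.005],"y": [0.0075,0.0075,0.0075,0.0075,0.0075,0.0075,0.0075],"z": [0,0.05,0.1125,0.175,0.175,0.175,0.175],"turn": [0,0,0,0,0,0,0],"finger_gap": [0.01,0.01,0.01,0.01,0.01,0.01,0.01]}'

```text
clock: 7.5
tool_pos: [0.4697, -0.2309, 0.3084]
orientation: [180.0, -0.1, 0.7]
force: [-0.0, -0.4, -1.7]
opening: 0.022
gripper_force: 30.0
```

```bash
python3 d.py .4688 -.230 .17 0.6
```

```text
shift [-0.0012 -0.001   0.1384] turn 0.06 tcp [ 0.4697 -0.2309  0.3084] [ 1.7997e+02 -1.1000e-01  6.6000e-01] F [-0.  -0.4 -1.7] 0.022006609300390157 29.998052716255188 7.5
```

Scaled: 0.13 m / 0.4 = 0.325, 0.115 m / 0.4 = 0.2875.

>>> drive_effector --plan '{"x": [-0.0025,-0.0025,-0.0025,-0.0025,-0.0025,-0.0025,-0.0025,-0.0025],"y": [-0.0025,-0.0025,-0.0025,-0.0025,-0.0025,-0.0025,-0.0025,-0.0025],"z": [0.05,0.1125,0.175,0.2375,0.2875,0.325,0.325,0.325],"turn": [0,0,0,0,0,0,0,0],"finger_gap": [0.01,0.01,0.01,0.01,0.01,0.01,0.01,0.01]}'

```text
clock: 8.5
tool_pos: [0.4688, -0.2299, 0.178]
orientation: [180.0, -0.1, 0.7]
force: [0.3, -0.6, -1.7]
opening: 0.0214
gripper_force: 30.0
```

```bash
python3 d.py .4688 -.230 .1555 0.6; python3 - <<'E'
from h import *
a=snap('scene')['frame'][90:240,200:360,::-1]; b=snap('top')['frame'][180:360,380:560,::-1]
cv2.imwrite('pics/c4.png',np.hstack([cv2.resize(a,(480,450)),cv2.resize(b,(320,450))]))
E
```

```text
shift [-0.      0.      0.0225] turn 0.07 tcp [ 0.4688 -0.2299  0.178 ] [ 1.7997e+02 -7.0000e-02  6.7000e-01] F [ 0.3 -0.6 -1.7] 0.021417895660892416 29.998038411140442 8.5
```

View pics/c4.png

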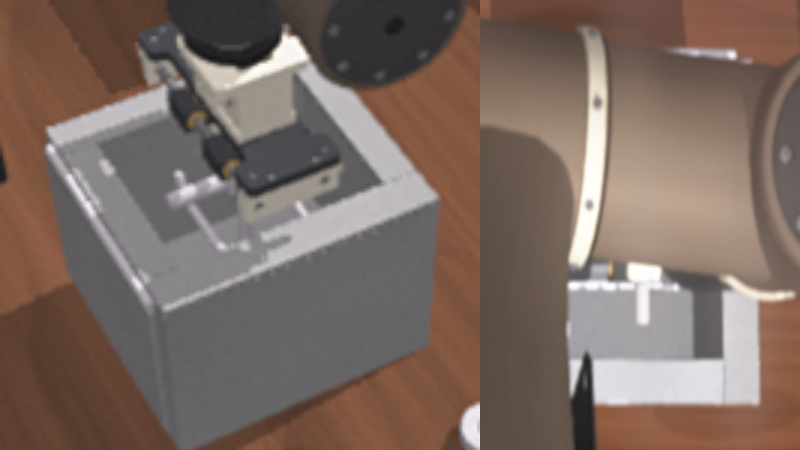

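The left crop shows the bar end at (195,192) just on the wall side of the upturned tip (180,177), over the prong, all clear of the rim. I'll lower it slowly.

Scaled: 0.018 m / 0.4 = 0.045, 0.017 m / 0.4 = 0.0425.

>>> drive_effector --plan '{"x": [0,0,0,0,0,0,0],"y": [0,0,0,0,0,0,0],"z": [0.0125,0.025,0.0375,0.0425,0.045,0.045,0.045],"turn": [0,0,0,0,0,0,0],"finger_gap": [0.01,0.01,0.01,0.01,0.01,0.01,0.01]}'

```text
clock: 9.48
tool_pos: [0.4682, -0.2298, 0.1592]
orientation: [180.0, -0.0, 0.6]
force: [0.3, 0.3, -3.0]
opening: 0.0217
gripper_force: 30.0
```

>>> drive_effector --plan '{"x": [0,0,0],"y": [0,0,0],"z": [0.0025,0.005,0.005],"turn": [0,0,0],"finger_gap": [0.01,0.01,0.01]}'

```text
clock: 9.85
tool_pos: [0.468, -0.2297, 0.157]
orientation: [-180.0, 0.0, 0.6]
force: [0.2, -0.7, -2.2]
opening: 0.0218
gripper_force: 30.0
```

Scaled: 0.001 m / 0.4 = 0.0025, 0.0005 m / 0.4 = 0.0013.

>>> drive_effector --plan '{"x": [0,0,0],"y": [0,0,0],"z": [0.0013,0.0025,0.0025],"turn": [0,0,0],"finger_gap": [0.01,0.01,0.01]}'

```text
clock: 10.22
tool_pos: [0.4681, -0.2297, 0.156]
orientation: [-180.0, 0.0, 0.6]
force: [0.3, -0.1, -2.0]
opening: 0.0217
gripper_force: 30.0
```

>>> drive_effector --plan '{"x": [0,0,0],"y": [0,0,0],"z": [0.0013,0.0025,0.0025],"turn": [0,0,0],"finger_gap": [0.01,0.01,0.01]}'

```text
clock: 10.6
tool_pos: [0.4681, -0.2297, 0.155]
orientation: [-180.0, 0.0, 0.6]
force: [-0.0, 0.9, -1.8]
opening: 0.0217
gripper_force: 30.0
```

Scaled: 0.0005 m / 0.4 = 0.0013.

>>> drive_effector --plan '{"x": [0,0,0],"y": [0,0,0],"z": [0.0013,0.0013,0.0013],"turn": [0,0,0],"finger_gap": [0.01,0.01,0.01]}'

```text
clock: 10.98
tool_pos: [0.4682, -0.2298, 0.1548]
orientation: [180.0, -0.0, 0.7]
force: [-0.5, 1.5, 1.9]
opening: 0.0215
gripper_force: 30.0
```

>>> drive_effector --plan '{"x": [0,0,0],"y": [0,0,0],"z": [0.0013,0.0013,0.0013],"turn": [0,0,0],"finger_gap": [0.01,0.01,0.01]}'

```text
clock: 11.35
tool_pos: [0.4682, -0.2298, 0.1546]
orientation: [180.0, -0.0, 0.7]
force: [-2.1, 2.7, 5.1]
opening: 0.0214
gripper_force: 30.0
```

>>> drive_effector --plan '{"x": [0,0,0],"y": [0,0,0],"z": [0.0013,0.0013,0.0013],"turn": [0,0,0],"finger_gap": [0.01,0.01,0.01]}'

```text
clock: 11.72
tool_pos: [0.4682, -0.2298, 0.1545]
orientation: [180.0, -0.0, 0.7]
force: [-2.6, 2.8, 9.3]
opening: 0.022
gripper_force: 30.0
```

Contact came at the expected height. I'll ease off the load and open slowly.

Scaled: -0.001 m / 0.4 = -0.0025.

>>> drive_effector --plan '{"x": [0,0],"y": [0,0],"z": [-0.0025,-0.0025],"turn": [0,0],"finger_gap": [0.01,0.01]}'

```text
clock: 11.98
tool_pos: [0.4682, -0.2298, 0.1547]
orientation: [180.0, -0.0, 0.7]
force: [-2.3, 1.2, 3.4]
opening: 0.0218
gripper_force: 30.0
```

>>> drive_effector --plan '{"x": [0,0,0,0,0,0,0],"y": [0,0,0,0,0,0,0],"z": [0,0,0,0,0,0,0],"turn": [0,0,0,0,0,0,0],"finger_gap": [0.023,0.025,0.03,0.035,0.04,0.04,0.04]}'

```text
clock: 12.85
tool_pos: [0.4681, -0.2298, 0.1546]
orientation: [180.0, 0.0, 0.7]
force: [0.1, 0.1, 1.0]
opening: 0.04
gripper_force: 0.0
```

```bash
python3 - <<'E'
from h import *
a=snap('scene')['frame'][90:240,200:360,::-1]
cv2.imwrite('pics/c5.png',cv2.resize(a,(800,600)[:1]+(600,)) if 0 else cv2.resize(a,(640,600)))
E
```

```text
(no output)
```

View pics/c5.png

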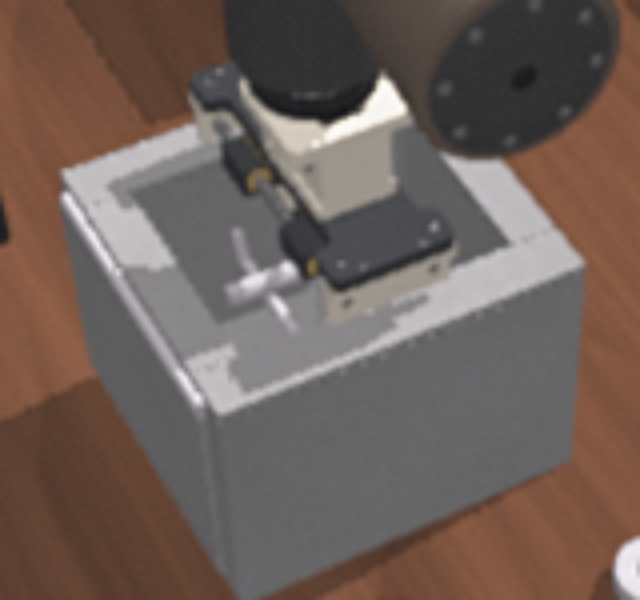

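The bar rests across the near prong at (258,285), behind its tip (238,240), and the fingers are open. Next I withdraw straight up.

Scaled: -0.2 m / 0.4 = -0.5, -0.19 m / 0.4 = -0.475.

>>> drive_effector --plan '{"x": [0,0,0,0,0,0,0,0],"y": [0,0,0,0,0,0,0,0],"z": [-0.025,-0.075,-0.15,-0.25,-0.375,-0.475,-0.5,-0.5],"turn": [0,0,0,0,0,0,0,0],"finger_gap": [0.04,0.04,0.04,0.04,0.04,0.04,0.04,0.04]}'

```text
clock: 13.9
tool_pos: [0.4681, -0.2297, 0.3552]
orientation: [-180.0, -0.1, 0.6]
force: [0.1, -0.4, -0.6]
opening: 0.0401
gripper_force: 0.0
```

>>> drive_effector --plan '{"x": [0,0,0,0,0,0,0,0],"y": [-0.125,-0.25,-0.375,-0.5,-0.625,-0.7,-0.7,-0.7],"z": [0,0,0,0,0,0,0,0],"turn": [0,0,0,0,0,0,0,0],"finger_gap": [0.04,0.04,0.04,0.04,0.04,0.04,0.04,0.04]}'

```text
clock: 14.9
tool_pos: [0.4645, 0.05, 0.3536]
orientation: [180.0, 0.1, 0.7]
force: [-0.6, -0.7, -0.1]
opening: 0.0399
gripper_force: 0.0
```

```bash
python3 - <<'E'
from h import *
a=snap('scene')['frame'][90:240,200:360,::-1]; s=snap('top'); b=s['frame'][180:360,380:560,::-1]
cv2.imwrite('pics/c6.png',np.hstack([cv2.resize(a,(400,375)),cv2.resize(b,(375,375))]))
W=world(s); m=(abs(W[...,2]-.155)<.01)&(abs(W[...,0]-.469)<.08)&(abs(W[...,1]+.23)<.03)
P=W[m]; print(m.sum(),P.min(0),P.max(0),np.median(P,0))
E
```

```text
730 [ 0.4016074  -0.25977798  0.14500042] [ 0.53261507 -0.20201999  0.16454238] [ 0.46686188 -0.22687407  0.15700938]
```

View pics/c6.png

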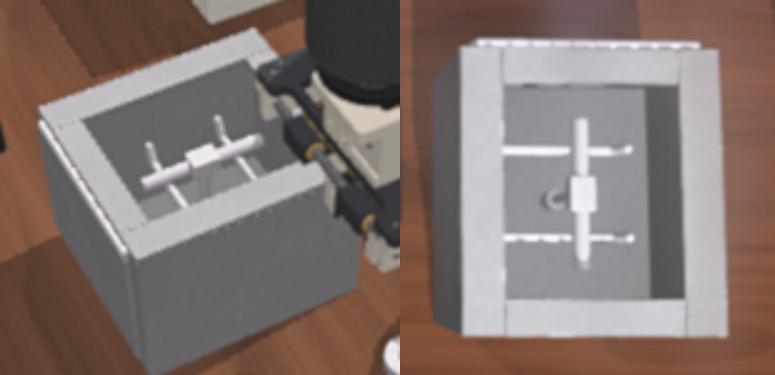

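The wrench is hanging level on both prongs, hub at (583,193) in the right crop, with the prongs at rows 150 and 238. I'm handing the job in.

>>> drive_effector --plan '{"x": [0,0,0,0],"y": [0,0,0,0],"z": [0,0,0,0],"turn": [0,0,0,0],"finger_gap": [0.04,0.04,0.04,0.04]}'

```text
clock: 15.5
tool_pos: [0.465, 0.0501, 0.3546]
orientation: [-180.0, -0.0, 0.6]
force: [-0.1, 0.4, 0.1]
opening: 0.0401
gripper_force: 0.0
```

```bash
python3 -c "
from plant import ctrl, optics, get_obs, close_job
print(close_job())"
```

```text
the job is handed in; nothing more can be done
None
```

The tall T-handle wrench now hangs by its cross bar on both prongs in the cabinet, lowered gently with no sign of rim contact; the short one was left in the block, and the job was handed in at 15.5 s (no verdict was returned).

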